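# Try the roller catch on the blue cupboard door

## Robot

A 7-joint arm with a two-finger parallel gripper is mounted at the origin on the work surface. World frame = base frame: x ahead of the robot, y to its left, z up, the work surface at z = 0. Lengths are in m, angles in rad, forces in N, time in s.
With the tool pointing down it reaches from about 0.4 to 0.925 m from the base axis. Payload 5.6 kg.
Tool frame: the origin (TCP) lies at the very end of the fingers, on their centre line; the grasp point (between the pads) lies 19 mm behind it; z points along the fingers, y is the line along which they close (so a half turn about z gives the same grasp; the last joint's range is limited). The gripper opens to 85 mm and grips with 20 to 120 N. Pads are 22 mm wide; open, the fingers measure 114 mm over their backs; the gripper's body (76 mm by 85 mm) begins 54 mm behind the grasp point. The pads swing forward as they close: fully open they stand 13 mm farther back than shut.
Start: joints at [1.147, 0.468, -0.012, 1.603, 0.006, 1.071, -0.056], TCP at [0.242, -0.603, 0.231] pointing down, gripper open.
Joint ranges: [-2.53, 2.53], [-0.31, 2.02], [-1.57, 1.55], [0.28, 2.44], [-1.29, 4.43], [0.15, 1.84], [-2.92, 2.92]. Speed limits (rad/s): [2.57, 2.57, 3.14, 3.14, 3.14, 3.14, 3.14].

## Interface

Orientations are given as a unit quaternion [w, x, y, z].
In Python, from rig import ctrl, imaging, workorder gives the robot as it stands. The module is installed in compiled form; this text tells all that it offers.
- The arm moves only by the tool send_rows, never from a script. Its argument "series" is a list of rows, each a list of 7 numbers: the turn, a rotation vector about the world's x, y, z in degrees, then the shift along the world's x, y, z in m, then the opening, from 0 (shut) to 1 (fully open). In form: [[ax, ay, az, x, y, z, claw], ...]. A call has 1 to 5 rows; each row is the pose to reach, as a shift and turn from the pose commanded when the call began; what a row does not reach only later rows make up. A row lasts 1/12 s, in which the tool goes at most 41.7 mm and 7.16 degrees, less where a joint would pass 70% of its speed; a pose out of reach is approached as far as the arm can. A call with a gripper value outside its range is refused whole. The fingers move at their own pace and stop on an object; "newtons" is the grip in N (left out, the last holds). Time passes only in rows, so rows that repeat a pose let the fingers close. It gives the time, the measured TCP pose, the force, the opening and the grip force at its end, in the units of the state.
- ctrl.get_state(): the state, without advancing time (a new reading comes with each control period).
- imaging.read_camera(name): name is "side" or "top"; returns a dict with "pixels" (420x560x3 uint8, red, green, blue), "range_z" (420x560 float32, m along the optical axis (not along the pixel's ray), 0 where there is no reading), "mtx" (3x3 intrinsics, pixels), "position" and "attitude" of the camera in the world. Camera axes: x right, y down, z forward; pixel columns grow to the right and rows downward; lengths in m; the calibration is good to about 2 mm. A picture is of the moment at which its call begins.
- workorder.finish_job(): hands the job in; it is judged then, once.
The state is a dict: "time_s": time; "joint_positions": joint angles; "qd": joint speeds; "joint_torque": joint torques, N m; "tcp_pos": TCP position; "orientation": TCP orientation; "contact_force": force on the tool from outside, world axes, zero at the start; "wrist_torque": the same for the moment, N m; "finger_gap": opening from 0.0 (shut) to 1.0 (fully open); "grip_force": force on a finger pad.
Only numpy, scipy, OpenCV 4.12 (cv2) and the standard library are available. Lean on these libraries where they do the work, as an engineer would, in place of code of your own. Each camera call takes 0.05 s, during which the arm holds its last target. There are 200 camera calls.

## Task

A new roller catch has just been fitted in the small cupboard with the blue door, so try it out: push the blue door shut until the catch snaps and the door stays fully home, then pull it back out through the catch and leave it standing open by at least 40 degrees, ready for things to be put away. Let go of it at the end, and do not disturb the yellow door of the other cupboard or the glass jar.

Things in the scene. Friction and masses are not known exactly. Their poses are not given: they have to be found in the camera images.
- blue_door (a joint): Opening angle of the blue door, rad: 0 fully shut, growing as it swings out to a stop at 1.6. Starts 0.45 to 0.8 open; stays where it is left (hinge friction under 1 N at the handle). A sprung roller catch acts over the last 0.1: from about 0.1 to 0.04 it pushes back (about 6 N at the handle), below that it draws the door home and holds it at 0; pulling out takes a similar force.
- blue_cupboard: Pale wooden cupboard fixed to the worktop, 160 deep, 220 wide, 200 mm high, its front closed by a blue-painted door 216 wide, 190 high, 16 mm thick. Origin: centre of the underside; x points from the front to the back, y to the robot's left, z up. The front faces the robot within 12 degrees. It may stand left or right of its twin with the yellow door.
- blue_post (a point): Handle of the blue door: upright round blue rod, 16 mm thick, top 265 mm above the worktop (65 mm above the cupboard's top), free to be pinched from above; a steel stem joins it to the door at 165 mm height. The point is on its axis, 240 mm up. Axes turn with the door: x square to the door, into the cupboard; y along the door to the hinge; z up. Door's outer face at x = +34 mm.
- blue_hinge (a point): The blue door's vertical hinge line, at the cupboard's left front edge seen from the robot; the point is 240 mm above the worktop. It does not move; its axes turn with the door like the handle's, clockwise seen from above as it opens. The handle rod lies at x = -50 mm, y = -185 mm in these axes.
- yellow_post (a point): The like handle of the other cupboard's yellow door (yellow rod, same sizes, point 240 mm above the worktop; hinge on the right: x = +50 mm, y = -185 mm in its own axes, x pointing into the cupboard). The yellow door stands 0.25 to 0.6 rad open and must stay as it is.
- jar: Clear glass storage jar with an aluminium cap, 84 mm in diameter, 150 mm high, standing on the worktop in front of the gap between the two cupboards. Origin at the centre of its underside, z up. It must stay where it stands.

How it is judged:
By the outcome, as a careful person would: the job done as asked, in the order asked, and still so for the second after the job is handed in, with the robot touching nothing.
It also fails if it takes over 45 s, if anything falls off the work surface, if the arm or the gripper's body presses on something with over 40 N, if the wrist force passes 120 N, or if a joint passes its speed limit or range.

## Working session

There is one attempt and no reset: what is moved stays moved. The work goes in short steps, Python scripts to look and compute and a tool call to move; the robot and the scene stay as the last step left them, time stands still between calls to the robot, and variables do not carry over. Pictures are saved under pics/ and viewed, at most 10 in all, crops included, and the job is handed in when it is done.

Besides the shell and the picture viewer there is one more tool, called after "Call:" by a JSON object that holds its "api" and its "payload", one argument or row to a line. send_rows: Moves the arm, as the interface text tells. Its arguments: {"type":"object","properties":{"series":{"type":"array","items":{"type":"array","items":{"type":"number"}}},"newtons":{"type":"number"}},"required":["series"]}

```bash
mkdir -p pics
cat > h.py <<'E'
import numpy as np, cv2
from scipy.spatial.transform import Rotation as R
from rig import ctrl, imaging, workorder
def cloud(n):
    d=imaging.read_camera(n); z=d["range_z"]; K=np.array(d["mtx"])
    v,u=np.mgrid[:z.shape[0],:z.shape[1]]
    c=np.stack([(u-K[0,2])/K[0,0]*z,(v-K[1,2])/K[1,1]*z,z],-1)
    a=np.array(d["attitude"]); 
    M=a if a.shape==(3,3) else R.from_quat(a,scalar_first=True).as_matrix()
    P=c@M.T+np.array(d["position"]); P[z==0]=np.nan
    return d["pixels"],P
def masks(px):
    h=cv2.cvtColor(px,cv2.COLOR_RGB2HSV)
    b=(h[...,0]>95)&(h[...,0]<130)&(h[...,1]>110)&(h[...,2]>40)
    y=(h[...,0]>18)&(h[...,0]<35)&(h[...,1]>130)&(h[...,2]>80)
    return b,y
E
python3 - <<'E'
from h import *
ims=[]
for n in("top","side"):
    px,P=cloud(n); cv2.imwrite(f"pics/{n}0.png",px[...,::-1])
    for nm,m in zip("by",masks(px)):
        for lo,hi in((.05,.196),(.215,.28)):
            k=m&(P[...,2]>lo)&(P[...,2]<hi); q=P[k]
            if len(q): print(n,nm,lo,len(q),np.median(q,0).round(3),np.percentile(q,3,axis=0).round(3),np.percentile(q,97,axis=0).round(3), "px",np.argwhere(k).mean(0).round())
print(ctrl.get_state())
E
```

```text
top b 0.05 1272 [ 0.585 -0.218  0.159] [ 0.471 -0.641  0.054] [ 0.81  -0.13   0.196] px [197. 394.]
top b 0.215 59 [ 0.457 -0.201  0.263] [ 0.452 -0.21   0.219] [ 0.463 -0.197  0.269] px [261. 357.]
top y 0.05 1128 [0.539 0.143 0.173] [0.477 0.072 0.059] [0.614 0.21  0.196] px [229. 205.]
top y 0.215 57 [0.468 0.166 0.264] [0.461 0.161 0.226] [0.474 0.174 0.266] px [258. 187.]
side b 0.05 3455 [ 0.555 -0.182  0.137] [ 0.468 -0.574  0.055] [ 0.775 -0.119  0.195] px [141. 340.]
side b 0.215 156 [ 0.46  -0.199  0.253] [ 0.454 -0.21   0.218] [ 0.466 -0.197  0.267] px [141. 398.]
side y 0.05 854 [0.543 0.147 0.195] [0.483 0.071 0.158] [0.63  0.215 0.196] px [290. 261.]
side y 0.215 82 [0.47  0.169 0.266] [0.464 0.162 0.226] [0.476 0.176 0.268] px [322. 294.]
{'time_s': 0.1, 'joint_positions': array([ 1.14701785,  0.46828377, -0.01160524,  1.60353378,  0.00597344,
        1.07143971, -0.05630956]), 'qd': array([ 0.00102884, -0.00190442, -0.00096084, -0.00048862, -0.00067352,
       -0.00061705, -0.0008958 ]), 'joint_torque': array([ 1.11385933e-03, -5.33516800e+01,  2.16305105e-02, -2.51966250e+01,
        1.15692860e-02,  4.27683903e-03,  8.71195255e-06]), 'tcp_pos': array([ 0.24132313, -0.60298762,  0.23043613]), 'orientation': array([-7.90150090e-04,  9.81938325e-01,  1.89199528e-01, -1.99644423e-04]), 'contact_force': array([-0.35392026, -0.38131349,  0.03073371]), 'wrist_torque': array([-0.00073032, -0.01800914,  0.00855616]), 'grip_force': 0.0, 'finger_gap': 0.9994593514597718}
```

View pics/top0.png

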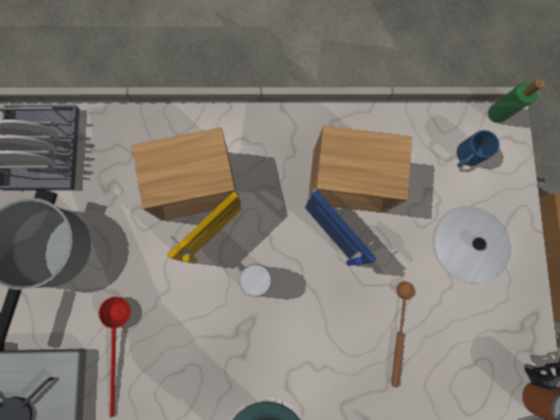

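View pics/side0.png

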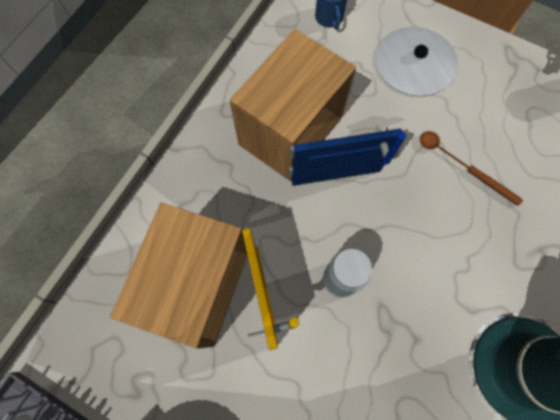

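The top view shows the blue cupboard on the right. Its door's hinge is near (312,197), the handle rod at (357,261) and the jar cap at (256,280). The yellow door's rod is at (185,258), well clear of the work. The side view agrees, with the blue rod at (398,141).

Run:
```python
from h import *
def rect(q): 
    (c,s,a)=cv2.minAreaRect((q[:,:2]*1000).astype(np.float32)); return np.round(c,1),np.round(s,1),round(a,1)
D=[cloud(n) for n in("top","side")]
rod=[];door=[];wood=[]
for px,P in D:
    b,y=masks(px); z=P[...,2]
    near=(P[...,0]<.75)&(P[...,1]>-.35)&(P[...,1]<0)
    r=P[b&(z>.255)&near]; rod.append((r[:,:2].min(0)+r[:,:2].max(0))/2); print("rod",len(r),rod[-1].round(4),np.ptp(r[:,:2],0).round(3),np.median(r[:,2]).round(3))
    d=P[b&(z>.184)&(z<.198)&near]; door.append(d); print("door",len(d),rect(d))
    w=P[(z>.194)&(z<.206)&~b&~y&(P[...,0]>.5)&(P[...,1]<-.05)&(P[...,1]>-.45)]; wood.append(w); print("wood",len(w),rect(w), np.median(w[:,2]))
    j=P[(z>.14)&(z<.16)&(P[...,0]<.5)&(P[...,1]>-.1)&(P[...,1]<.12)&~b&~y]; print("jar",np.median(j,0).round(3),np.ptp(j,0).round(3))
```

```text
rod 42 [ 0.4575 -0.2042] [0.011 0.015] 0.264
door 545 (array([ 530.2, -172.6]), array([211.3,  54.7]), 38.5)
wood 5844 (array([ 639.8, -235.9]), array([223.7, 276.8]), 82.3) 0.19964453803225463
jar [0.419 0.022 0.15 ] [0.071 0.07  0.011]
rod 73 [ 0.4596 -0.2043] [0.013 0.016] 0.265
door 923 (array([ 531.2, -172.2]), array([212.1,  55.8]), 39.0)
wood 7485 (array([ 640.6, -238. ]), array([221.6, 275.5]), 82.2) 0.2010183120100063
jar [0.409 0.023 0.151] [0.452 0.114 0.02 ]
```

```bash
cat > plan.py <<'E'
import numpy as np
yc=-7.7; H=np.array([.634,-.1276])
def rot(a): a=np.radians(a); return np.array([[np.cos(a),-np.sin(a)],[np.sin(a),np.cos(a)]])
def handle(t): return H+rot(yc-t)@[-.05,-.185]   # t in degrees
E
python3 - <<'E'
from h import *
from plan import *
px,P=cloud("top"); b,y=masks(px); z=P[...,2]
m=((z>.19)&(z<.21)&~b&~y&(P[...,0]>.55)&(P[...,1]<-.05)&(P[...,1]>-.45)).astype(np.uint8)
m=cv2.morphologyEx(m,cv2.MORPH_OPEN,np.ones((7,7)))
n,l,s,_=cv2.connectedComponentsWithStats(m); k=1+s[1:,4].argmax()
q=(P[l==k][:,:2]*1000).astype(np.float32); r=cv2.minAreaRect(q); print(r, cv2.boxPoints(r).round())
for t in (43.6,30,15,6,0,50): print(t,handle(t).round(4))
E
```

```text
((697.1512451171875, -245.36854553222656), (220.4368896484375, 161.59103393554688), 82.32431030273438) [[ 602. -344.]
 [ 763. -365.]
 [ 792. -147.]
 [ 632. -125.]]
43.6 [ 0.4584 -0.2042]
30 [ 0.4813 -0.2434]
15 [ 0.5165 -0.279 ]
6 [ 0.5416 -0.2955]
0 [ 0.5597 -0.3042]
50 [ 0.4509 -0.1842]
```

Call:
{"api": "send_rows", "payload": {
  "series": [
    [0,0,3,0.012,0.022,0.03,1],
    [0,0,6,0.028,0.052,0.05,1],
    [0,0,9,0.045,0.083,0.07,1],
    [0,0,12,0.063,0.116,0.09,1],
    [0,0,15,0.082,0.15,0.1,1]
  ]
}}

```text
time_s: 0.67
tcp_pos: [0.3241, -0.453, 0.3337]
orientation: [0.002, 0.949, 0.316, 0.0]
contact_force: [0.8, -0.7, 0.2]
finger_gap: 1.0
grip_force: 0.0
```

Call:
{"api": "send_rows", "payload": {
  "series": [
    [0,0,0,0.018,0.033,0,1],
    [0,0,0,0.036,0.066,0,1],
    [0,0,1,0.054,0.099,-0.005,1],
    [0,0,2,0.072,0.132,-0.01,1],
    [0,0,2,0.09,0.166,-0.01,1]
  ]
}}

```text
time_s: 1.08
tcp_pos: [0.4135, -0.2857, 0.3206]
orientation: [-0.0, 0.943, 0.332, -0.0]
contact_force: [0.5, 0.2, 0.1]
finger_gap: 1.001
grip_force: 0.0
```

Call:
{"api": "send_rows", "payload": {
  "series": [
    [0,0,0,0.018,0.033,0,1],
    [0,0,0,0.036,0.066,0,1],
    [0,0,0,0.045,0.083,0,1],
    [0,0,0,0.045,0.083,0,1]
  ]
}}

```text
time_s: 1.42
tcp_pos: [0.4608, -0.1991, 0.3216]
orientation: [-0.001, 0.942, 0.336, 0.001]
contact_force: [-0.0, 0.0, -0.2]
finger_gap: 0.998
grip_force: 0.0
```

Run:
```python
from h import *
px,P=cloud("side"); cv2.imwrite("pics/s1.png",cv2.resize(px[40:280,230:550],(800,600))[...,::-1])
b,_=masks(px); r=P[b&(P[...,2]>.225)&(P[...,2]<.275)&(P[...,0]<.6)&(P[...,1]>-.35)]
print(len(r), r.min(0) if len(r) else 0, r.max(0) if len(r) else 0)
s=ctrl.get_state(); print(s["tcp_pos"],R.from_quat(s["orientation"],scalar_first=True).as_matrix().round(3))
```

```text
139 [ 0.45282644 -0.21205435  0.22546266] [ 0.4667054  -0.19611705  0.26761773]
[ 0.45945717 -0.20209734  0.32140815] [[ 0.776  0.631  0.   ]
 [ 0.631 -0.776  0.   ]
 [ 0.     0.    -1.   ]]
```

View pics/s1.png

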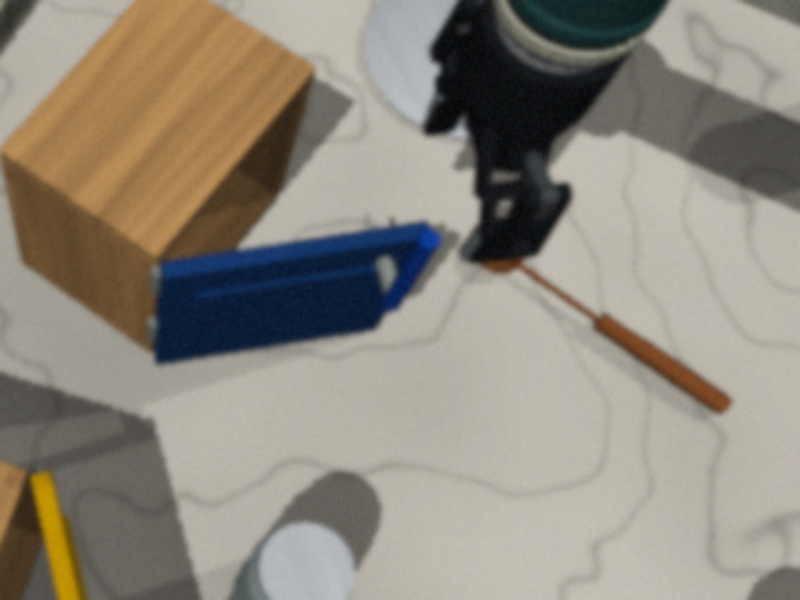

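The side view shows the open gripper above and behind the rod, whose top is at (428,240) in the crop, with the jar and yellow door clear. I'll check the fingertip position numerically before descending.

Run:
```python
from h import *
for n in("side","top"):
    px,P=cloud(n)
    k=(P[...,2]>.30)&(P[...,2]<.37)&(P[...,0]<.6)&(P[...,1]>-.35)&(P[...,1]<-.05)
    q=P[k]; t=(q[:,:2]-[.4595,-.2025])@np.array([[.776,.631],[.631,-.776]]) # tool x,y
    print(n,len(q),np.percentile(t,[1,25,50,75,99],axis=0).round(3).T, q[:,2].min())
```

```text
side 302 [[-0.01   0.     0.007  0.01   0.012]
 [-0.057 -0.049  0.042  0.043  0.054]] 0.3361491659733461
top 6 [[ 0.004  0.005  0.008  0.009  0.009]
 [-0.053 -0.049 -0.049 -0.046 -0.043]] 0.33438842298509264
```

Both cameras show the fingers centred on the rod, at ±43 to 57 mm. I'll go down and close.

Call:
{"api": "send_rows", "payload": {
  "series": [
    [0,0,0,-0.001,-0.002,-0.03,1],
    [0,0,0,-0.001,-0.002,-0.06,1],
    [0,0,0,-0.001,-0.002,-0.085,1],
    [0,0,0,-0.001,-0.002,-0.098,1],
    [0,0,0,-0.001,-0.002,-0.098,0.5]
  ],
  "newtons": 40
}}

```text
time_s: 1.98
tcp_pos: [0.4546, -0.2076, 0.2201]
orientation: [-0.002, 0.944, 0.331, -0.003]
contact_force: [-0.3, 0.5, -0.0]
finger_gap: 0.886
grip_force: 0.0
```

Call:
{"api": "send_rows", "payload": {
  "series": [
    [0,0,0,0,0,0,0.05],
    [0,0,0,0,0,0,0.05],
    [0,0,0,0,0,0,0.05],
    [0,0,0,0,0,0,0.05],
    [0,0,0,0,0,0,0.05]
  ]
}}

```text
time_s: 2.4
tcp_pos: [0.458, -0.2068, 0.2244]
orientation: [0.001, 0.943, 0.332, 0.001]
contact_force: [-0.2, -1.0, 4.7]
finger_gap: 0.176
grip_force: 38.9
```

```bash
python3 -c "
from plan import *
from itertools import pairwise
for a,L in((43.6,(39,34,29,24,19)),(19,(15,11,8,6,5)),(5,(4,3,2,1,0))):
  for t in L: print(a,t,round(a-t,1),(handle(t)-handle(a)).round(4))
"
```

```text
43.6 39 4.6 [ 0.0067 -0.0138]
43.6 34 9.6 [ 0.0152 -0.0282]
43.6 29 14.6 [ 0.025  -0.0418]
43.6 24 19.6 [ 0.0359 -0.0545]
43.6 19 24.6 [ 0.0478 -0.0662]
19 15 4 [ 0.0103 -0.0086]
19 11 8 [ 0.0211 -0.0164]
19 8 11 [ 0.0296 -0.0218]
19 6 13 [ 0.0354 -0.0251]
19 5 14 [ 0.0383 -0.0267]
5 4 1 [ 0.003  -0.0015]
5 3 2 [ 0.006 -0.003]
5 2 3 [ 0.009  -0.0044]
5 1 4 [ 0.012  -0.0058]
5 0 5 [ 0.0151 -0.0072]
```

Call:
{"api": "send_rows", "payload": {
  "series": [
    [0,0,4.6,0.0067,-0.0138,0,0.05],
    [0,0,9.6,0.0152,-0.0282,0,0.05],
    [0,0,14.6,0.025,-0.0418,0,0.05],
    [0,0,19.6,0.0359,-0.0545,0,0.05],
    [0,0,24.6,0.0478,-0.0662,0,0.05]
  ]
}}

```text
time_s: 2.82
tcp_pos: [0.5072, -0.2724, 0.2244]
orientation: [0.001, 0.85, 0.527, 0.001]
contact_force: [4.1, 4.1, 1.7]
finger_gap: 0.173
grip_force: 39.3
```

Call:
{"api": "send_rows", "payload": {
  "series": [
    [0,0,4,0.0103,-0.0086,0,0.05],
    [0,0,8,0.0211,-0.0164,0,0.05],
    [0,0,11,0.0296,-0.0218,0,0.05],
    [0,0,13,0.0354,-0.0251,0,0.05],
    [0,0,14,0.0383,-0.0267,0,0.05]
  ]
}}

```text
time_s: 3.23
tcp_pos: [0.5438, -0.2975, 0.2243]
orientation: [-0.002, 0.78, 0.626, 0.0]
contact_force: [-10.6, 9.0, 10.3]
finger_gap: 0.173
grip_force: 40.6
```

Call:
{"api": "send_rows", "payload": {
  "series": [
    [0,0,1,0.003,-0.0015,0,0.05],
    [0,0,2,0.006,-0.003,0,0.05],
    [0,0,3,0.009,-0.0044,0,0.05],
    [0,0,4,0.012,-0.0058,0,0.05],
    [0,0,5,0.0151,-0.0072,0,0.05]
  ]
}}

```text
time_s: 3.65
tcp_pos: [0.5596, -0.3046, 0.2243]
orientation: [-0.0, 0.751, 0.66, 0.001]
contact_force: [-7.2, 11.4, 7.8]
finger_gap: 0.172
grip_force: 40.1
```

Call:
{"api": "send_rows", "payload": {
  "series": [
    [0,0,0,0.002,-0.0004,0,0.05],
    [0,0,0,0.003,-0.0004,0,0.05],
    [0,0,0,0.003,-0.0004,0,0.05]
  ]
}}

```text
time_s: 3.9
tcp_pos: [0.5594, -0.3046, 0.2242]
orientation: [-0.003, 0.752, 0.659, -0.001]
contact_force: [-11.1, 8.3, 12.8]
finger_gap: 0.171
grip_force: 41.0
```

Call:
{"api": "send_rows", "payload": {
  "series": [
    [0,0,0,0,0,0,0.3],
    [0,0,0,0,0,0,0.4],
    [0,0,0,0,0,0,0.5],
    [0,0,0,0,0,0,0.5],
    [0,0,0,0,0,0,0.5]
  ]
}}

```text
time_s: 4.32
tcp_pos: [0.5617, -0.3074, 0.2231]
orientation: [0.0, 0.752, 0.659, -0.0]
contact_force: [-0.2, 0.5, 0.2]
finger_gap: 0.502
grip_force: 0.0
```

```bash
cat > look.py <<'E'
from h import *
import sys
for n in("side","top"):
    px,P=cloud(n); cv2.imwrite(f"pics/{sys.argv[1]}_{n}.png",px[...,::-1])
    b,y=masks(px); z=P[...,2]; near=(P[...,0]<.7)&(P[...,1]>-.37)&(P[...,1]<0)
    d=P[b&(z>.184)&(z<.198)&near]; r=P[b&(z>.225)&(z<.275)&near]
    if len(d)>30: print(n,"door",len(d),cv2.minAreaRect((d[:,:2]*1000).astype(np.float32)), d.min(0).round(3),d.max(0).round(3))
    if len(r): print(n,"rod",len(r),((r.min(0)+r.max(0))/2).round(4))
    yr=P[y&(z>.25)&(z<.28)]; 
    if len(yr): print("yellow",np.median(yr,0).round(3))
    j=P[(z>.145)&(z<.156)&(P[...,0]<.5)&(P[...,0]>.35)&(P[...,1]>-.05)&(P[...,1]<.1)]; print("jar",np.median(j,0).round(3))
E
python3 look.py closed
```

```text
side door 759 ((592.8768920898438, -226.9245147705078), (207.87152099609375, 55.48504638671875), 81.5151596069336) [ 0.554 -0.334  0.185] [ 0.632 -0.126  0.198]
side rod 133 [ 0.5739 -0.3023  0.2467]
yellow [0.47  0.169 0.265]
jar [0.421 0.022 0.151]
top door 440 ((608.3600463867188, -220.3032989501953), (182.57296752929688, 53.41775131225586), 70.3624267578125) [ 0.553 -0.315  0.187] [ 0.629 -0.128  0.198]
top rod 45 [ 0.5574 -0.2987  0.2462]
yellow [0.468 0.168 0.265]
jar [0.419 0.022 0.15 ]
```

View pics/closed_side.png

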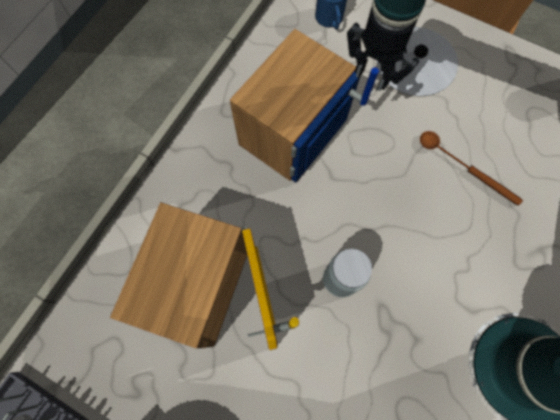

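The door is shut flush at (325,125) in the side view and stays home with the fingers free of the rod at (370,85). The yellow door and jar haven't moved. Next I'll regrip and pull the door back out.

Call:
{"api": "send_rows", "payload": {
  "series": [
    [0,0,0,-0.002,0.003,0,0.3],
    [0,0,0,-0.002,0.003,0,0.05],
    [0,0,0,-0.002,0.003,0,0.05],
    [0,0,0,-0.002,0.003,0,0.05],
    [0,0,0,-0.002,0.003,0,0.05]
  ],
  "newtons": 50
}}

```text
time_s: 4.83
tcp_pos: [0.5595, -0.3034, 0.2233]
orientation: [-0.0, 0.752, 0.659, -0.0]
contact_force: [-2.5, 2.0, 1.6]
finger_gap: 0.17
grip_force: 48.7
```

```bash
python3 -c "
from plan import *
for a,L in((0,(1,3,5,7,10)),(10,(14,18,22,27,32)),(32,(37,42,46,50,53))):
  for t in L: print(a,t,round(a-t,1),(handle(t)-handle(a)).round(4))
"
```

```text
0 1 -1 [-0.0031  0.0013]
0 3 -3 [-0.0091  0.0041]
0 5 -5 [-0.0151  0.0072]
0 7 -7 [-0.021   0.0104]
0 10 -10 [-0.0295  0.0156]
10 14 -4 [-0.011   0.0076]
10 18 -8 [-0.0214  0.016 ]
10 22 -12 [-0.0312  0.0251]
10 27 -17 [-0.0425  0.0374]
10 32 -22 [-0.0528  0.0506]
32 37 -5 [-0.009   0.0141]
32 42 -10 [-0.0168  0.0289]
32 46 -14 [-0.0221  0.0412]
32 50 -18 [-0.0264  0.0538]
32 53 -21 [-0.0292  0.0635]
```

Call:
{"api": "send_rows", "payload": {
  "series": [
    [0,0,-1,-0.0031,0.0013,0,0.05],
    [0,0,-3,-0.0091,0.0041,0,0.05],
    [0,0,-5,-0.0151,0.0072,0,0.05],
    [0,0,-7,-0.021,0.0104,0,0.05],
    [0,0,-10,-0.0295,0.0156,0,0.05]
  ]
}}

```text
time_s: 5.25
tcp_pos: [0.5307, -0.2883, 0.2233]
orientation: [0.0, 0.808, 0.59, 0.0]
contact_force: [0.2, 0.8, 1.0]
finger_gap: 0.171
grip_force: 49.7
```

Call:
{"api": "send_rows", "payload": {
  "series": [
    [0,0,-4,-0.011,0.0076,0,0.05],
    [0,0,-8,-0.0214,0.016,0,0.05],
    [0,0,-12,-0.0312,0.0251,0,0.05],
    [0,0,-17,-0.0425,0.0374,0,0.05],
    [0,0,-22,-0.0528,0.0506,0,0.05]
  ]
}}

```text
time_s: 5.67
tcp_pos: [0.4771, -0.2377, 0.2233]
orientation: [0.0, 0.906, 0.424, 0.0]
contact_force: [2.4, 0.9, 0.0]
finger_gap: 0.172
grip_force: 49.6
```

Call:
{"api": "send_rows", "payload": {
  "series": [
    [0,0,-5,-0.009,0.0141,0,0.05],
    [0,0,-10,-0.0168,0.0289,0,0.05],
    [0,0,-14,-0.0221,0.0412,0,0.05],
    [0,0,-18,-0.0264,0.0538,0,0.05],
    [0,0,-21,-0.0292,0.0635,0,0.05]
  ]
}}

```text
time_s: 6.08
tcp_pos: [0.4475, -0.1737, 0.2233]
orientation: [0.0, 0.968, 0.252, -0.0]
contact_force: [-0.5, -0.8, -0.7]
finger_gap: 0.171
grip_force: 49.7
```

Call:
{"api": "send_rows", "payload": {
  "series": [
    [0,0,0,0,0,0,0.05],
    [0,0,0,0,0,0,0.4],
    [0,0,0,0,0,0,0.8],
    [0,0,0,0,0,0,0.8],
    [0,0,0,0,0,0,0.8]
  ]
}}

```text
time_s: 6.5
tcp_pos: [0.4487, -0.175, 0.2233]
orientation: [0.0, 0.967, 0.254, 0.0]
contact_force: [0.7, -0.8, -0.2]
finger_gap: 0.737
grip_force: 0.0
```

Released. I'll lift straight up, move away and check.

Call:
{"api": "send_rows", "payload": {
  "series": [
    [0,0,0,0,0,0.02,0.9],
    [0,0,0,0,0,0.05,0.9],
    [0,0,0,0,0,0.085,0.9],
    [0,0,0,0,0,0.12,0.9],
    [0,0,0,-0.01,-0.03,0.13,0.9]
  ]
}}

```text
time_s: 6.92
tcp_pos: [0.4426, -0.2001, 0.3591]
orientation: [0.002, 0.966, 0.259, 0.004]
contact_force: [1.7, -0.3, 0.2]
finger_gap: 0.899
grip_force: 0.0
```

Call:
{"api": "send_rows", "payload": {
  "series": [
    [0,0,0,-0.01,-0.035,0,0.9],
    [0,0,0,-0.02,-0.07,0,0.9],
    [0,0,0,-0.03,-0.105,0,0.9],
    [0,0,0,-0.04,-0.14,0,0.9],
    [0,0,0,-0.04,-0.14,0,0.9]
  ]
}}

```text
time_s: 7.33
tcp_pos: [0.3943, -0.3523, 0.3528]
orientation: [0.001, 0.969, 0.248, -0.001]
contact_force: [-0.6, -0.8, 0.6]
finger_gap: 0.9
grip_force: 0.0
```

```bash
python3 look.py end
```

```text
side door 949 ((524.5498657226562, -153.938232421875), (212.62745666503906, 56.38702392578125), 28.90593147277832) [ 0.44  -0.227  0.184] [ 0.629 -0.115  0.198]
side rod 142 [ 0.4485 -0.1722  0.2467]
yellow [0.47  0.169 0.266]
jar [0.421 0.022 0.151]
top door 553 ((524.1267700195312, -155.3200225830078), (208.1123046875, 55.309608459472656), 27.415332794189453) [ 0.441 -0.225  0.184] [ 0.624 -0.116  0.198]
top rod 54 [ 0.4461 -0.172   0.248 ]
yellow [0.468 0.168 0.264]
jar [0.419 0.022 0.15 ]
```

View pics/end_side.png

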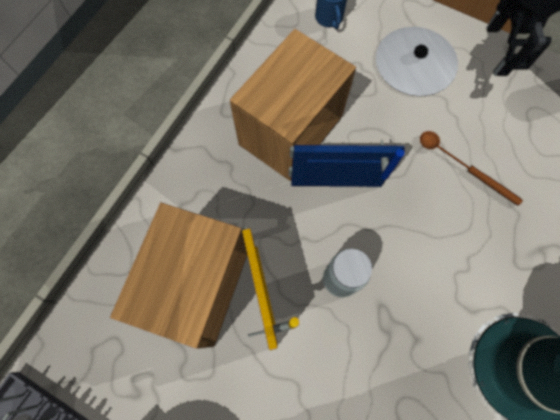

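The blue door stands about 53 degrees open, with its rod at (400,152). The gripper is clear at (525,45), and the jar and yellow door are where they started.

```bash
python3 -c "
from rig import workorder; print(workorder.finish_job())"
```

```text
the job is handed in; nothing more can be done
None
```

The blue door was pushed shut until it stayed home on the catch with the fingers off it, then pulled out and released about 53° open; the yellow door and jar did not move, and the job was handed in at about 7.5 s.

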